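Clamp the nest and hold the palm press on a brooch stone

ROBOT

A 6-joint arm with a two-finger parallel gripper is mounted at the origin on the work surface. World frame = base frame: x ahead of the robot, y to its left, z up, the work surface at z = 0. Lengths are in m, angles in degrees, forces in N, time in s.
With the tool pointing down it reaches from about 0.35 to 0.875 m from the base axis. Payload 4.2 kg.
Tool frame: the origin (TCP) lies between the finger pads; the fingertips stand 14 mm ahead of it and the grasp point (between the pads) lies 5 mm behind it; z points along the fingers, y is the line along which they close (so a half turn about z gives the same grasp; the last joint's range is limited). The gripper opens to 87 mm and grips with 3 to 60 N. Pads are 19 mm wide; open, the fingers measure 117 mm over their backs; the gripper's body (75 mm by 190 mm) begins 51 mm behind the grasp point.
Start: joints at [89.931, 22.042, 0.453, 0, -68.411, -14.817], TCP at [0.161, 0.604, 0.237] pointing down, gripper open.
Joint ranges: [-179.83, 179.83], [-69.29, 118.12], [-61.27, 80.66], [-181.25, 117.63], [-171.15, -9.14], [-177.46, 177.46]. Speed limits (degrees/s): [159.86, 159.86, 180, 180, 180, 180].

INTERFACE

Orientations are given as a 3x3 rotation matrix whose columns are the frame's x, y, z axes.
In Python, from station import * gives the robot as it stands. The module is installed in compiled form; this text tells all that it offers.
- The arm moves only by the tool play_rows, never from a script. Its argument "steps" is a list of rows, each an object of numbers: "ax", "ay", "az": the turn, a rotation vector about the tool's x, y, z in degrees; "dx", "dy", "dz": the shift along the tool's x, y, z in mm; "claw": the finger opening in mm, from 0 to 87. A call has 1 to 20 rows; each row shifts and turns the commanded pose from where the row before left it, along the tool's axes as they then stand; what a row does not reach is not made up. A row lasts 1/10 s, in which the tool goes at most 50 mm and 8.59 degrees, less where a joint would pass 70% of its speed; a pose out of reach is approached as far as the arm can. A call with a gripper value outside its range is refused whole. The fingers move at their own pace and stop on an object; the grip force is fixed at half the most. Time passes only in rows, so rows that do not move let the fingers close. It gives the time, the measured TCP pose, the force, the opening and the grip force at its end, in the units of the state.
- sense(): the state, without advancing time (a new reading comes with each control period).
- capture(name): name is "scene" or "top" or "wrist"; returns a dict with "frame" (384x512x3 uint8, blue, green, red), "range_z" (384x512 float32, m along the optical axis (not along the pixel's ray), 0 where there is no reading), "fx", "fy", "cx", "cy" (pixels), "xyz" and "rotation" of the camera in the world. Camera axes: x right, y down, z forward; pixel columns grow to the right and rows downward; lengths in m; the calibration is good to about 2 mm. A picture is of the moment at which its call begins.
- finish_job(): hands the job in; it is judged then, once.
The state is a dict: "time_s": time; "joints": joint angles; "joint_velocities": joint speeds; "effort": joint torques, N m; "tcp_pos": TCP position; "ee_rot": TCP orientation; "wrist_force": force on the tool from outside, world axes, zero at the start; "moment": the same for the moment, N m; "gripper_width": opening from 0.0 (shut) to 1.0 (fully open); "gripper_force": force on a finger pad.
Only numpy, scipy, OpenCV 4.12 (cv2) and the standard library are available. Lean on these libraries where they do the work, as an engineer would, in place of code of your own. Each camera call takes 0.05 s, during which the arm holds its last target. There are 200 camera calls.

TASK

Take the slotted key from its wooden holder, turn the press's clamp screw with it clockwise (seen from above) until the clamp finger lies fully over the nest plate, and stand the key back in its holder. Then push the press's palm knob straight down 20 mm, where its foot squeezes the stone (never much deeper, the stone would crack), and finish while still holding it down there. Turn the screw only with the key in its slot, do not press before the plate is clamped, and leave the other things on the table alone.

Things in the scene. Friction and masses are not known exactly. Their poses are not given: they have to be found in the camera images.
- press: Palm press, fixed: dark base plate 130 (x) x 350 (y) x 20 mm. Origin on the table under the ram's axis; x away from the robot at yaw 0, y along the base towards the clamp at y +0.14 m, z up. The column at y -0.12 m carries an overhead arm (60 mm wide, 130 to 170 mm above the table, y -0.142 to +0.032). Aluminium nest plate: y -0.055 to +0.095, top at 32 mm, with a brooch blank and stone.
- ram (a joint): Travel of the sprung ram, m: 0 up at rest, grows downward, hard stop at 0.030; the spring returns it. About 4.5 N starts it, 0.5 N more per mm: 14.5 N at 20 mm. At 20 mm its rubber foot meets the stone.
- knob_top (a point): Centre of the top of the ram's round wooden palm knob: 54 mm wide, flat top 44 mm wide, 23 mm high. The top is 228 mm above the table when up, and moves straight down with the ram. Pressed from above.
- clamp (a joint): Turn of the clamp screw, rad: grows clockwise seen from above, from 0 (open: clamp finger across the base, to press +x) to a stop at 1.45 (finger square over the nest plate, to press -y). Starts at 0.10 to 0.35; light friction (0.06 N m); stays where it is left.
- slot (a point): Centre of the floor of the slot in the clamp screw's round steel head (36 mm wide, top 48 mm above the table). Slot 8.5 mm wide, 8 mm deep, open at both ends, along this point's x; floor 40 mm above the table. The vertical turning axis passes here; the point turns with the screw. The steel clamp finger (66 mm from the axis, 16 mm wide, top level with the slot floor) points along +x.
- key: Loose slotted key, 101 mm long, about 110 g, upright in its holder at the start at any turn. Origin at the blade's tip, z up the key. Steel blade 22 mm wide (x), 5 mm thick (y), 20 mm long, rounded edge; round shank 10 mm to z 50 mm. It has 3.5 mm play in the slot: the key turns about 0.16 rad before it drives the screw. In the holder its tip is 6 mm above the table.
- key_handle (a point): Centre of the key's flat wooden paddle handle, on the key's axis 78.5 mm above its tip, axes as the key's: handle 40 mm wide (x), 14 mm thick (y), 45 mm tall (56 to 101 mm above the tip). Below it a round flange 42 mm wide, 50 to 56 mm above the tip, which rests on the holder's top.
- holder: Wooden holder block 85 x 85 x 56 mm, fixed to the table; origin at the centre of its underside.
- holder_hole (a point): Centre of the mouth of the block's round vertical through hole, 30 mm wide, on the block's top, 56 mm above the table; z up.
- bead_jar: Bystander, to be left alone: small glass bead jar with a metal cap, 40 mm wide, 50 mm high, behind the press; origin at the centre of its underside
- blank: Bystander, to be left alone: flat round wooden blank, 40 mm wide, 6 mm thick, in front of the press; origin at the centre of its underside
- spool: Bystander, to be left alone: wooden spool standing on end, 32 mm wide, 38 mm high, in front of the key holder; origin at the centre of its underside
- bangle: Bystander, to be left alone: brass bangle lying flat, 66 mm wide, 12 mm high, behind the key holder; origin at the centre of its underside
- rasp: Bystander, to be left alone: rasp with a wooden handle lying on the table, 250 mm long, 26 mm high, towards the far edge; origin at the centre of its underside near the ferrule
- mug: Bystander, to be left alone: white mug, 80 mm wide, 90 mm high, at the left of the table; origin at the centre of its underside
- tin: Bystander, to be left alone: round metal tin, 80 mm wide, 45 mm high, at the right of the table; origin at the centre of its underside

How it is judged (in metres and radians):
On the way, in this order (a step that is already met when the one before it is completed fails the run):
1. the key's blade is down in the slot of the clamp screw, which is still open (horizontal distance between key and slot below 0.007 m and z of key in the frame of slot below 0.004 m and value of joint clamp below 0.8 rad), for 0.05 s.
2. the clamp screw is turned home (past 1.25 rad), with the blade still in the slot (value of joint clamp above 1.25 rad and horizontal distance between key and slot below 0.009 m and z of key in the frame of slot below 0.006 m), for 0.05 s.
3. the key stands in its holder again, let go (horizontal distance between key and holder_hole below 0.008 m and z of key in the frame of holder_hole below -0.045 m and angle between key's own z axis and vertical below 0.12 rad and contact force between the fingers and key below 0.1 N and value of joint clamp above 1.25 rad), for 0.2 s.
4. the ram is held 16 to 24 mm down (value of joint ram between 0.016 and 0.024 m and contact force between the fingers and ram above 5 N), for 0.3 s.
At the end, for the whole second after the job is handed in: The fingers hold the ram between 16 and 24 mm down, pressing with more than 5 N; the clamp is past 1.25 rad; the key stands upright (within 0.12 rad), at rest and released, within 8 mm of the holder hole's axis, its tip more than 45 mm below the hole's mouth (all of step 3 and all of step 4 and linear speed of key below 0.02 m/s); the arm keeps its last pose, push and grip.
It fails at once if the ram goes deeper than 27 mm: the stone cracks (value of joint ram above 0.027 m).
It fails at once if the ram is pressed (over 8 mm) before the plate is clamped (value of joint ram above 0.008 m and value of joint clamp below 1.2 rad).
It fails at once if the screw or its clamp finger is pushed with the gripper instead of the key (contact force between the arm and clamp above 1 N).
It fails at once if the screw is turned by a key that is not in its slot (velocity of joint clamp above 0.3 rad/s and z of key in the frame of slot above 0.012 m).
It fails at once if another thing on the table is moved more than 40 mm (distance of any of bead_jar, blank, spool, bangle, rasp, mug, tin from where it was at the start of the episode above 0.04 m).
It also fails if it takes over 70 s, if anything falls off the work surface, if the arm or the gripper's body presses on something with over 40 N, if the wrist force passes 120 N, or if a joint passes its speed limit or range.

## Working session

There is one attempt and no reset: what is moved stays moved. The work goes in short steps, Python scripts to look and compute and a tool call to move; the robot and the scene stay as the last step left them, time stands still between calls to the robot, and variables do not carry over. Pictures are saved under pics/ and viewed, at most 10 in all, crops included, and the job is handed in when it is done.

Besides the shell and the picture viewer there is one more tool, called after "Call:" as name([rows], argument=value, ...), one row to a line, values as JSON. play_rows: Moves the arm, as the interface text tells. Its arguments: {"type":"object","properties":{"steps":{"type":"array"}},"required":["steps"]}

```bash
mkdir -p pics
cat > h.py <<'E'
import numpy as np, cv2, json
from station import *
def pts(c):
    h,w=c["range_z"].shape; u,v=np.meshgrid(np.arange(w),np.arange(h)); z=c["range_z"]
    P=np.stack([(u-c["cx"])/c["fx"]*z,(v-c["cy"])/c["fy"]*z,z],-1)
    W=P@np.array(c["rotation"]).T+np.array(c["xyz"]); W[z==0]=np.nan
    return W
def ray(c,u,v,h):
    d=np.array(c["rotation"])@np.array([(u-c["cx"])/c["fx"],(v-c["cy"])/c["fy"],1]); o=np.array(c["xyz"])
    return o+d*(h-o[2])/d[2]
E
python3 - <<'E'
from h import *
s=sense(); print({k:np.round(v,3).tolist() for k,v in s.items()})
for n in("top","scene"):
    c=capture(n); np.save(n+".npy",c,allow_pickle=True); cv2.imwrite(f"pics/{n}0.png",c["frame"]); print(n,c["fx"],c["cx"],c["cy"],np.round(c["xyz"],3),np.round(c["rotation"],3).tolist())
E
```

```text
{'time_s': 0.0, 'joints': [89.933, 22.091, 0.381, -0.029, -68.412, -14.815], 'joint_velocities': [0.02, -0.042, 0.069, 0.075, -0.102, 0.002], 'effort': [0.002, -39.067, 18.74, 4.22, 0.011, -0.0], 'tcp_pos': [0.16, 0.603, 0.235], 'ee_rot': [[0.966, -0.257, -0.0], [-0.257, -0.966, -0.002], [0.0, 0.002, -1.0]], 'wrist_force': [0.725, -0.843, 0.252], 'moment': [-0.046, -0.023, -0.067], 'gripper_force': 0.0, 'gripper_width': 1.001}
top 408.4740994240196 257.3184204773086 191.55710069534322 [4.040e-01 1.000e-03 1.448e+00] [[-0.008, -0.991, 0.136], [-1.0, 0.007, -0.005], [0.004, -0.136, -0.991]]
scene 366.48915178014875 250.80722557943614 195.41673645928557 [ 1.057 -0.47   1.189] [[0.752, 0.551, -0.362], [0.66, -0.634, 0.404], [-0.007, -0.543, -0.84]]
```

View pics/top0.png

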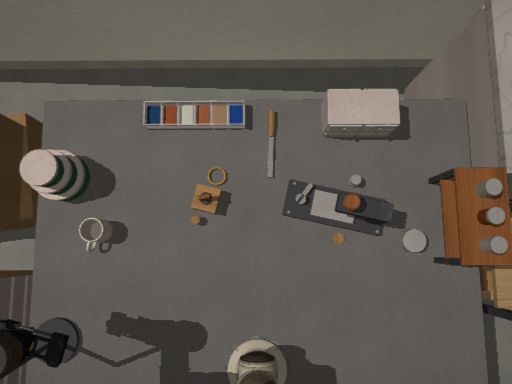

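View pics/scene0.png

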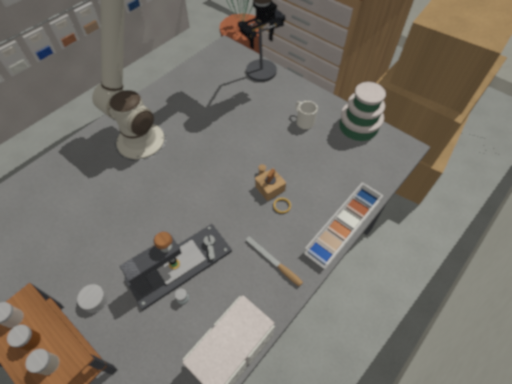

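The top view shows the holder and key at (206,199), the clamp screw at (303,198), the knob at (352,203), the spool at (196,220) and the bangle at (217,176). The scene view shows the press and the holder from the far side. Next I measure positions from colour and depth.

Run:
```python
from h import *
c=np.load("top.npy",allow_pickle=True).item(); W=pts(c); f=c["frame"]
def box(u0,u1,v0,v1,lo,hi):
    m=np.zeros(f.shape[:2],bool); m[v0:v1,u0:u1]=1
    m&=(W[...,2]>lo)&(W[...,2]<hi)
    v,u=np.nonzero(m); 
    if len(u)<3: return print(lo,hi,len(u))
    r=cv2.minAreaRect(np.c_[u,v].astype(np.float32)); X=cv2.minAreaRect(W[m][:,:2].astype(np.float32))
    print(lo,hi,len(u),"px",np.round(r[0],1),"world",np.round(W[m].mean(0),4),"rect",np.round(X[0],4),np.round(X[1],4),round(X[2],1))
print("holder");box(185,230,183,216,.045,.06);box(185,230,183,216,.075,.12)
print("base");box(275,400,170,240,.01,.026)
print("screw");box(290,318,178,212,.043,.06);box(290,318,178,212,.034,.06)
print("arm");box(320,400,180,230,.15,.18)
print("knob");box(330,375,185,222,.21,.24);
print("plate");box(300,350,180,230,.028,.036)
# enlarged crop
k=cv2.resize(f[165:245,180:400],None,fx=3.6,fy=3.6,interpolation=cv2.INTER_CUBIC); cv2.imwrite("pics/crop1.png",k)
```

```text
holder
0.045 0.06 473 px [205.5 198.1] world [0.5738 0.1713 0.0553] rect [0.5745 0.1723] [0.0854 0.0851] 75.1
0.075 0.12 65 px [204.  196.7] world [0.5732 0.171  0.1019] rect [0.5743 0.1721] [0.0143 0.0398] 10.0
base
0.01 0.026 1700 px [334.4 205.6] world [ 0.5412 -0.2397  0.0196] rect [ 0.5511 -0.2786] [0.3508 0.2258] 77.4
screw
0.043 0.06 75 px [302.4 193.8] world [ 0.5763 -0.1583  0.047 ] rect [ 0.5878 -0.162 ] [0.0339 0.0704] 63.9
0.034 0.06 177 px [310.3 199.3] world [ 0.5812 -0.1717  0.042 ] rect [ 0.5693 -0.1895] [0.0856 0.0813] 44.4
arm
0.15 0.18 849 px [364.6 207.1] world [ 0.5233 -0.3537  0.1693] rect [ 0.5289 -0.3446] [0.1763 0.0609] 77.4
knob
0.21 0.24 252 px [351.5 201.5] world [ 0.54   -0.2887  0.226 ] rect [ 0.5406 -0.2904] [0.0515 0.0514] 47.2
plate
0.028 0.036 592 px [326.4 206.2] world [ 0.5455 -0.2475  0.0321] rect [ 0.5464 -0.2459] [0.185  0.1037] 67.4
```

View pics/crop1.png

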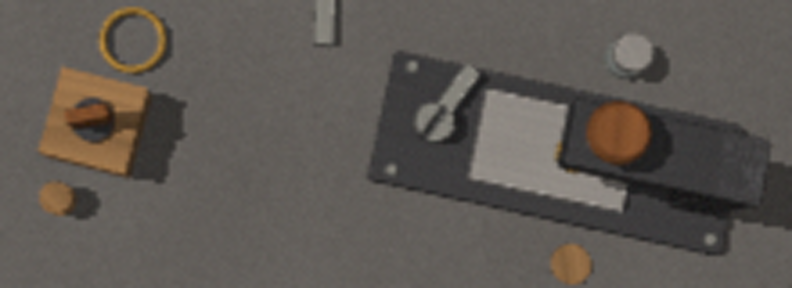

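The crop shows the handle paddle lying mostly along world y, the screw head at crop (435,122) and its finger pointing towards (470,75). That puts the press yaw at about -12.6°, the key at (0.574,0.172) and the screw near (0.571,-0.154). I'll move above the holder.

Call:
play_rows([
  {"dx": 25.5, "dy": 15.5, "claw": 87},
  {"dx": 25.5, "dy": 15.5, "claw": 87},
  {"dx": 25.5, "dy": 15.5, "claw": 87},
  {"dx": 25.5, "dy": 15.5, "claw": 87},
  {"dx": 25.5, "dy": 15.5, "claw": 87},
  {"dx": 25.5, "dy": 15.5, "claw": 87},
  {"dx": 25.5, "dy": 15.5, "claw": 87},
  {"dx": 25.5, "dy": 15.5, "claw": 87},
  {"dx": 25.5, "dy": 15.5, "claw": 87},
  {"dx": 25.5, "dy": 15.5, "claw": 87},
  {"dx": 25.5, "dy": 15.5, "claw": 87},
  {"dx": 25.5, "dy": 15.5, "claw": 87},
  {"dx": 25.5, "dy": 15.5, "claw": 87},
  {"dx": 25.5, "dy": 15.5, "claw": 87},
  {"dx": 25.5, "dy": 15.5, "claw": 87},
  {"dx": 25.5, "dy": 15.5, "claw": 87},
  {"dx": 25.5, "dy": 15.5, "claw": 87},
  {"dx": 25.5, "dy": 15.5, "claw": 87},
  {"dx": 25.5, "dy": 15.5, "claw": 87},
  {"dx": 25.5, "dy": 15.5, "claw": 87},
])

```text
invalid input at $.steps[0]: expected keys ax, ay, az, dx, dy, dz, claw
```

Call:
play_rows([
  {"az": 8.1, "claw": 87},
  {"az": 8.1, "claw": 87},
  {"az": 8.1, "claw": 87},
  {"az": 8.1, "claw": 87},
  {"az": 8.1, "claw": 87},
  {"az": 8.1, "claw": 87},
  {"az": 8.1, "claw": 87},
  {"az": 8.1, "claw": 87},
  {"claw": 87},
  {"claw": 87},
])

```text
invalid input at $.steps[0]: expected keys ax, ay, az, dx, dy, dz, claw
```

Run:
```python
from h import *
s=sense(); print({k:np.round(s[k],4).tolist() for k in("time_s","joints","tcp_pos","ee_rot","wrist_force")})
c=capture("wrist"); np.save("w1.npy",c,allow_pickle=True); cv2.imwrite("pics/w1.png",c["frame"]); print(c["fx"],np.round(c["xyz"],3),np.round(c["rotation"],3).tolist())
```

```text
{'time_s': 0.1, 'joints': [89.9301, 22.0846, 0.3881, -0.0255, -68.412, -14.816], 'tcp_pos': [0.1604, 0.6035, 0.2356], 'ee_rot': [[0.9664, -0.2571, -0.0004], [-0.2571, -0.9664, -0.0019], [0.0001, 0.0019, -1.0]], 'wrist_force': [-0.2037, 0.8365, 0.0319]}
342.3638254696859 [0.225 0.587 0.383] [[-0.259, -0.935, -0.243], [-0.966, 0.251, 0.064], [0.001, 0.251, -0.968]]
```

View pics/w1.png

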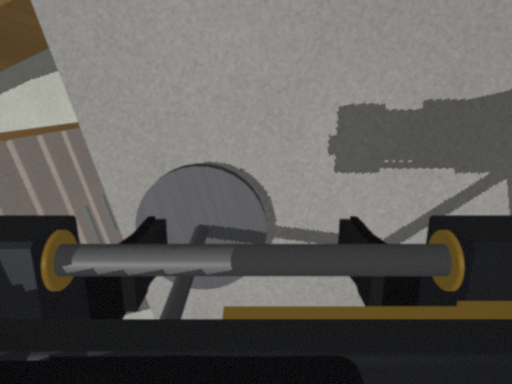

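The wrist picture shows the rows didn't run, because every key is required. It also shows the camera sits on the tool's +x side and the gripper hides the lower part of the view. I'll resend the moves with all keys.

Call:
play_rows([
  {"ax": 0, "ay": 0, "az": 0, "dx": 28, "dy": 17, "dz": 0, "claw": 87},
  {"ax": 0, "ay": 0, "az": 0, "dx": 28, "dy": 17, "dz": 0, "claw": 87},
  {"ax": 0, "ay": 0, "az": 0, "dx": 28, "dy": 17, "dz": 0, "claw": 87},
  {"ax": 0, "ay": 0, "az": 0, "dx": 28, "dy": 17, "dz": 0, "claw": 87},
  {"ax": 0, "ay": 0, "az": 0, "dx": 28, "dy": 17, "dz": 0, "claw": 87},
  {"ax": 0, "ay": 0, "az": 0, "dx": 28, "dy": 17, "dz": 0, "claw": 87},
  {"ax": 0, "ay": 0, "az": 0, "dx": 28, "dy": 17, "dz": 0, "claw": 87},
  {"ax": 0, "ay": 0, "az": 0, "dx": 28, "dy": 17, "dz": 0, "claw": 87},
  {"ax": 0, "ay": 0, "az": 0, "dx": 28, "dy": 17, "dz": 0, "claw": 87},
  {"ax": 0, "ay": 0, "az": 0, "dx": 28, "dy": 17, "dz": 0, "claw": 87},
  {"ax": 0, "ay": 0, "az": 0, "dx": 28, "dy": 17, "dz": 0, "claw": 87},
  {"ax": 0, "ay": 0, "az": 0, "dx": 28, "dy": 17, "dz": 0, "claw": 87},
  {"ax": 0, "ay": 0, "az": 0, "dx": 28, "dy": 17, "dz": 0, "claw": 87},
  {"ax": 0, "ay": 0, "az": 0, "dx": 28, "dy": 17, "dz": 0, "claw": 87},
  {"ax": 0, "ay": 0, "az": 0, "dx": 28, "dy": 17, "dz": 0, "claw": 87},
  {"ax": 0, "ay": 0, "az": 0, "dx": 28, "dy": 17, "dz": 0, "claw": 87},
  {"ax": 0, "ay": 0, "az": 0, "dx": 28, "dy": 17, "dz": 0, "claw": 87},
  {"ax": 0, "ay": 0, "az": 0, "dx": 28, "dy": 17, "dz": 0, "claw": 87},
])

```text
time_s: 1.95
tcp_pos: [0.5696, 0.1777, 0.2362]
ee_rot: [[0.966, -0.257, -0.001], [-0.257, -0.966, -0.0], [-0.001, 0.0, -1.0]]
wrist_force: [0.5, -0.5, -0.3]
gripper_width: 1.002
gripper_force: 0.0
```

Call:
play_rows([
  {"ax": 0, "ay": 0, "az": 8.1, "dx": 0, "dy": 0, "dz": 0, "claw": 87},
  {"ax": 0, "ay": 0, "az": 8.1, "dx": 0, "dy": 0, "dz": 0, "claw": 87},
  {"ax": 0, "ay": 0, "az": 8.1, "dx": 0, "dy": 0, "dz": 0, "claw": 87},
  {"ax": 0, "ay": 0, "az": 8.1, "dx": 0, "dy": 0, "dz": 0, "claw": 87},
  {"ax": 0, "ay": 0, "az": 8.1, "dx": 0, "dy": 0, "dz": 0, "claw": 87},
  {"ax": 0, "ay": 0, "az": 8.1, "dx": 0, "dy": 0, "dz": 0, "claw": 87},
  {"ax": 0, "ay": 0, "az": 8.1, "dx": 0, "dy": 0, "dz": 0, "claw": 87},
  {"ax": 0, "ay": 0, "az": 8.1, "dx": 0, "dy": 0, "dz": 0, "claw": 87},
  {"ax": 0, "ay": 0, "az": 0, "dx": 0, "dy": 0, "dz": 0, "claw": 87},
  {"ax": 0, "ay": 0, "az": 0, "dx": 0, "dy": 0, "dz": 0, "claw": 87},
])

```text
time_s: 2.95
tcp_pos: [0.5689, 0.1788, 0.2363]
ee_rot: [[0.182, -0.983, -0.0], [-0.983, -0.182, -0.0], [0.0, 0.0, -1.0]]
wrist_force: [0.2, -0.5, 0.3]
gripper_width: 1.0
gripper_force: 0.0
```

```bash
cat >> h.py <<'E'
def st():
    s=sense(); R=np.array(s["ee_rot"])
    print("t",round(s["time_s"],2),"tcp",np.round(s["tcp_pos"],4),"yaw x",round(np.degrees(np.arctan2(R[1,0],R[0,0])),2),"tilt",np.round(R[:2,2],4),"F",np.round(s["wrist_force"],1),"M",np.round(s["moment"],2),"grip",round(s["gripper_width"],3),round(s["gripper_force"],1),"q",np.round(s["joints"],1))
    return s,R
def go(p,R,t):
    print("tool shift mm",np.round(1000*R.T@(np.array(p)-t),1))
E
python3 - <<'E'
from h import *
s,R=st()
c=capture("wrist"); np.save("w1.npy",c,allow_pickle=True); cv2.imwrite("pics/w2.png",c["frame"]); W=pts(c)
for lo,hi in((.05,.0595),(.095,.12)):
    m=(W[...,2]>lo)&(W[...,2]<hi)&(np.hypot(W[...,0]-.574,W[...,1]-.172)<.07); P=W[m]
    if len(P)>5: print(lo,len(P),P.mean(0).round(4),cv2.minAreaRect(P[:,:2].astype(np.float32)))
go([.574,.172,.15],R,s["tcp_pos"])
E
```

```text
t 2.95 tcp [0.5689 0.1788 0.2363] yaw x -79.51 tilt [-0.0004 -0.0002] F [ 0.2 -0.5  0.3] M [ 0.09 -0.03 -0.06] grip 1.0 0.0 q [ 33.   19.3  -3.8  -0.  -67.  -22.5]
0.05 5841 [0.5752 0.1709 0.0555] ((0.5747224688529968, 0.17395734786987305), (0.08534882217645645, 0.08510863780975342), 75.14209747314453)
0.095 798 [0.5749 0.1725 0.1059] ((0.5747806429862976, 0.17339126765727997), (0.013629675842821598, 0.03953111916780472), 9.860458374023438)
tool shift mm [ 7.6 -3.8 86.3]
```

View pics/w2.png

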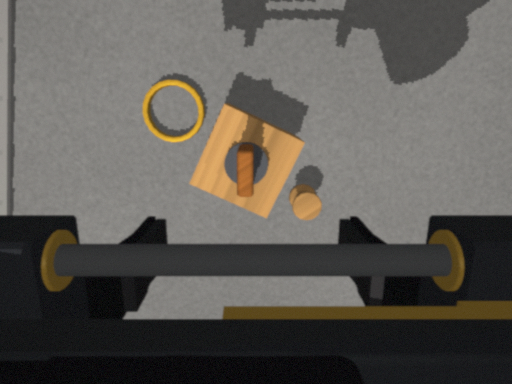

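The wrist view shows the paddle at (246,170), centred on the block, with the spool at (306,204) and the bangle at (173,110) clear of the fingers. Key is at (0.5747,0.173). I'll descend and grip.

Call:
play_rows([
  {"ax": 0, "ay": 0, "az": 0.6, "dx": 6.8, "dy": -4.7, "dz": 25, "claw": 87},
  {"ax": 0, "ay": 0, "az": 0, "dx": 0, "dy": 0, "dz": 25, "claw": 60},
  {"ax": 0, "ay": 0, "az": 0, "dx": 0, "dy": 0, "dz": 25, "claw": 60},
  {"ax": 0, "ay": 0, "az": 0, "dx": 0, "dy": 0, "dz": 25, "claw": 60},
  {"ax": 0, "ay": 0, "az": 0, "dx": 0, "dy": 0, "dz": 20, "claw": 60},
  {"ax": 0, "ay": 0, "az": 0, "dx": 0, "dy": 0, "dz": 15, "claw": 60},
  {"ax": 0, "ay": 0, "az": 0, "dx": 0, "dy": 0, "dz": 10, "claw": 60},
  {"ax": 0, "ay": 0, "az": 0, "dx": 0, "dy": 0, "dz": 8, "claw": 60},
  {"ax": 0, "ay": 0, "az": 0, "dx": 0, "dy": 0, "dz": 0, "claw": 60},
  {"ax": 0, "ay": 0, "az": 0, "dx": 0, "dy": 0, "dz": 0, "claw": 60},
])

```text
time_s: 4.0
tcp_pos: [0.5753, 0.1732, 0.0841]
ee_rot: [[0.169, -0.986, 0.001], [-0.986, -0.169, 0.0], [-0.0, -0.001, -1.0]]
wrist_force: [0.2, 0.6, 0.7]
gripper_width: 0.689
gripper_force: 0.0
```

Call:
play_rows([
  {"ax": 0, "ay": 0, "az": 0, "dx": 0, "dy": 0, "dz": 0, "claw": 30},
  {"ax": 0, "ay": 0, "az": 0, "dx": 0, "dy": 0, "dz": 0, "claw": 22},
  {"ax": 0, "ay": 0, "az": 0, "dx": 0, "dy": 0, "dz": 0, "claw": 15},
  {"ax": 0, "ay": 0, "az": 0, "dx": 0, "dy": 0, "dz": 0, "claw": 8},
  {"ax": 0, "ay": 0, "az": 0, "dx": 0, "dy": 0, "dz": 0, "claw": 8},
  {"ax": 0, "ay": 0, "az": 0, "dx": 0, "dy": 0, "dz": 0, "claw": 8},
  {"ax": 0, "ay": 0, "az": 0, "dx": 0, "dy": 0, "dz": 0, "claw": 8},
  {"ax": 0, "ay": 0, "az": 0, "dx": 0, "dy": 0, "dz": 0, "claw": 8},
])

```text
time_s: 4.8
tcp_pos: [0.5749, 0.173, 0.0836]
ee_rot: [[0.169, -0.986, 0.0], [-0.986, -0.169, 0.0], [0.0, -0.0, -1.0]]
wrist_force: [0.3, -0.6, -0.4]
gripper_width: 0.16
gripper_force: 30.0
```

```bash
python3 -c "
from h import *
st()"
```

```text
t 4.8 tcp [0.5749 0.173  0.0836] yaw x -80.28 tilt [0.0002 0.    ] F [ 0.3 -0.6 -0.4] M [ 0.07 -0.12 -0.  ] grip 0.16 30.0 q [ 32.2  28.1 -14.1   0.  -47.9 -22.5]
```

Key gripped with 30 N at 14 mm, with the TCP 77.6 mm above the tip. I'll lift it, carry it to a viewing spot short of the screw and turn towards the slot.

Call:
play_rows([
  {"ax": 0, "ay": 0, "az": 0, "dx": 0, "dy": 0, "dz": -10, "claw": 8},
  {"ax": 0, "ay": 0, "az": 0, "dx": 0, "dy": 0, "dz": -20, "claw": 8},
  {"ax": 0, "ay": 0, "az": 0, "dx": 0, "dy": 0, "dz": -25, "claw": 8},
  {"ax": 0, "ay": 0, "az": 0, "dx": 0, "dy": 0, "dz": -25, "claw": 8},
  {"ax": 0, "ay": 0, "az": 0, "dx": 0, "dy": 0, "dz": -25, "claw": 8},
  {"ax": 0, "ay": 0, "az": 0, "dx": 0, "dy": 0, "dz": -25, "claw": 8},
  {"ax": 0, "ay": 0, "az": 0, "dx": 0, "dy": 0, "dz": -15, "claw": 8},
  {"ax": 0, "ay": 0, "az": 0, "dx": 0, "dy": 0, "dz": -10, "claw": 8},
])

```text
time_s: 5.6
tcp_pos: [0.5751, 0.1731, 0.2407]
ee_rot: [[0.169, -0.986, 0.002], [-0.986, -0.169, 0.001], [-0.001, -0.002, -1.0]]
wrist_force: [0.7, -0.3, -1.4]
gripper_width: 0.158
gripper_force: 30.0
```

Call:
play_rows([
  {"ax": 0, "ay": 0, "az": 0, "dx": 10, "dy": 3.7, "dz": 0, "claw": 8},
  {"ax": 0, "ay": 0, "az": 0, "dx": 20, "dy": 7.4, "dz": 0, "claw": 8},
  {"ax": 0, "ay": 0, "az": 0, "dx": 25, "dy": 9.3, "dz": 0, "claw": 8},
  {"ax": 0, "ay": 0, "az": 0, "dx": 25, "dy": 9.3, "dz": 0, "claw": 8},
  {"ax": 0, "ay": 0, "az": 0, "dx": 25, "dy": 9.3, "dz": 0, "claw": 8},
  {"ax": 0, "ay": 0, "az": 0, "dx": 25, "dy": 9.3, "dz": 0, "claw": 8},
  {"ax": 0, "ay": 0, "az": 0, "dx": 25, "dy": 9.3, "dz": 0, "claw": 8},
  {"ax": 0, "ay": 0, "az": 0, "dx": 25, "dy": 9.3, "dz": 0, "claw": 8},
  {"ax": 0, "ay": 0, "az": 0, "dx": 25, "dy": 9.3, "dz": 0, "claw": 8},
  {"ax": 0, "ay": 0, "az": 0, "dx": 25, "dy": 9.3, "dz": 0, "claw": 8},
  {"ax": 0, "ay": 0, "az": 0, "dx": 25, "dy": 9.3, "dz": 0, "claw": 8},
  {"ax": 0, "ay": 0, "az": 0, "dx": 15, "dy": 5.6, "dz": 0, "claw": 8},
  {"ax": 0, "ay": 0, "az": 0, "dx": 10, "dy": 3.7, "dz": 0, "claw": 8},
])

```text
time_s: 6.9
tcp_pos: [0.5174, -0.1228, 0.2373]
ee_rot: [[0.166, -0.986, -0.003], [-0.986, -0.166, 0.0], [-0.001, 0.003, -1.0]]
wrist_force: [0.2, -0.6, -1.2]
gripper_width: 0.154
gripper_force: 30.0
```

Call:
play_rows([
  {"ax": 0, "ay": 0, "az": -4, "dx": 0, "dy": 0, "dz": 0, "claw": 8},
  {"ax": 0, "ay": 0, "az": -6, "dx": 0, "dy": 0, "dz": 0, "claw": 8},
  {"ax": 0, "ay": 0, "az": -7, "dx": 0, "dy": 0, "dz": 0, "claw": 8},
  {"ax": 0, "ay": 0, "az": -7, "dx": 0, "dy": 0, "dz": 0, "claw": 8},
  {"ax": 0, "ay": 0, "az": -7, "dx": 0, "dy": 0, "dz": 0, "claw": 8},
  {"ax": 0, "ay": 0, "az": -7, "dx": 0, "dy": 0, "dz": 0, "claw": 8},
  {"ax": 0, "ay": 0, "az": -5, "dx": 0, "dy": 0, "dz": 0, "claw": 8},
  {"ax": 0, "ay": 0, "az": -4, "dx": 0, "dy": 0, "dz": 0, "claw": 8},
  {"ax": 0, "ay": 0, "az": 0, "dx": 0, "dy": 0, "dz": 0, "claw": 8},
  {"ax": 0, "ay": 0, "az": 0, "dx": 0, "dy": 0, "dz": 0, "claw": 8},
])

```text
time_s: 7.9
tcp_pos: [0.5188, -0.1209, 0.238]
ee_rot: [[0.835, -0.55, -0.001], [-0.55, -0.835, 0.0], [-0.001, 0.001, -1.0]]
wrist_force: [0.3, 0.2, -0.7]
gripper_width: 0.16
gripper_force: 30.0
```

Run:
```python
from h import *
s,R=st()
c=capture("wrist"); np.save("w3.npy",c,allow_pickle=True); cv2.imwrite("pics/w3.png",c["frame"]); W=pts(c)
for lo,hi in((.0445,.06),(.036,.0445)):
    m=(W[...,2]>lo)&(W[...,2]<hi)&(np.hypot(W[...,0]-.571,W[...,1]+.1535)<.08); P=W[m]
    if len(P)>5: print(lo,len(P),P.mean(0).round(4),cv2.minAreaRect(P[:,:2].astype(np.float32)),cv2.minEnclosingCircle(P[:,:2].astype(np.float32)))
```

```text
t 7.9 tcp [ 0.5188 -0.1209  0.238 ] yaw x -33.38 tilt [-0.0013  0.    ] F [ 0.3  0.2 -0.7] M [-0.01 -0.01  0.01] grip 0.16 30.0 q [  4.3  13.  -12.3  -0.  -64.7  52.3]
0.0445 805 [ 0.5725 -0.1534  0.0474] ((0.5722882151603699, -0.1531221568584442), (0.03568347543478012, 0.03362734615802765), 56.35129165649414) ((0.5725725889205933, -0.15327535569667816), 0.018825611099600792)
0.036 1238 [ 0.5969 -0.1718  0.0394] ((0.5934163331985474, -0.16466405987739563), (0.031510185450315475, 0.08291176706552505), 59.3017578125) ((0.5904775261878967, -0.16955648362636566), 0.04223564639687538)
```

View pics/w3.png

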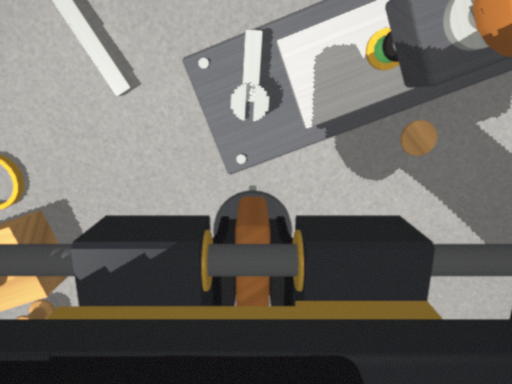

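The view shows the screw head at (250,101) with the slot nearly vertical in the picture, and its finger pointing up to (253,35). The held key's paddle is at (252,240). I'll get the slot angle and the camera bias from these points.

Run:
```python
from h import *
c=np.load("w3.npy",allow_pickle=True).item(); W=pts(c); a=np.array([.5724,-.1534]); s,R=st(); f=c["frame"].astype(int)
d=W[...,:2]-a; r=np.linalg.norm(d,axis=-1)
m=(W[...,2]>.036)&(W[...,2]<.0435)&(r>.022)&(r<.075); P=W[m][:,:2]
print("finger rect",cv2.minAreaRect(P.astype(np.float32)),"dir",np.degrees(np.arctan2(*(P.mean(0)-a)[::-1])),"max r",r[m].max(),len(P))
vx,vy,x0,y0=cv2.fitLine(P.astype(np.float32),cv2.DIST_L2,0,.01,.01).ravel(); print("line ang",np.degrees(np.arctan2(vy,vx)),"axis offset mm",1e3*((a[0]-x0)*-vy+(a[1]-y0)*vx))
m=(W[...,2]>.0455)&(W[...,2]<.052)&(r<.025); P=W[m][:,:2]; print("head circle",cv2.minEnclosingCircle(P.astype(np.float32)))
m=(W[...,2]<.0445)&(W[...,2]>.036)&(r<.016);P=W[m][:,:2]; print("slot pts",len(P),P.mean(0),cv2.minAreaRect(P.astype(np.float32)))
# finger end edge-based head circle in image
g=(f.min(-1)>150).astype(np.uint8); 
# key handle top in tool frame
T=(W-s["tcp_pos"])@R; f=c["frame"]; m=(f[...,2].astype(int)-f[...,0]>40); m[:190]=0;m[300:]=0;m[:,:230]=0;m[:,275:]=0
print("handle tool frame",len(T[m]),np.nanmedian(T[m],0),np.nanpercentile(T[m],[2,98],axis=0).round(4))
t=T[m];t=t[np.abs(t[:,2]-np.nanmedian(t[:,2]))<.003]; print(cv2.minAreaRect(t[:,:2].astype(np.float32)))
```

```text
t 7.95 tcp [ 0.519  -0.1208  0.2382] yaw x -33.37 tilt [-0.0009  0.    ] F [-0.6  0.5 -0.3] M [ 0.04  0.01 -0.03] grip 0.16 30.0 q [  4.3  13.  -12.3  -0.  -64.7  52.3]
finger rect ((0.6071635484695435, -0.17954960465431213), (0.015979526564478874, 0.0450810045003891), 52.96842956542969) dir -36.987979995541636 max r 0.06637509585154182 830
line ang -37.177773 axis offset mm -0.14546672910453404
head circle ((0.5725725889205933, -0.15327535569667816), 0.018825611099600792)
slot pts 294 [ 0.57241945 -0.15329899] ((0.5725425481796265, -0.1534309834241867), (0.008533495478332043, 0.031697407364845276), 53.0484619140625)
handle tool frame 2279 [ 0.01492138  0.00010552 -0.02172164] [[-0.0132 -0.0065 -0.0237]
 [ 0.0187  0.0068  0.0153]]
((0.0020100288093090057, 0.00018082838505506516), (0.013894141651690006, 0.03419496864080429), 89.80923461914062)
```

Slot is at (0.5725,-0.1533) with its axis at -37.1°. I'll align above it.

Call:
play_rows([
  {"ax": 0, "ay": 0, "az": 3.7, "dx": 0, "dy": 0, "dz": 0, "claw": 8},
  {"ax": 0, "ay": 0, "az": 0, "dx": 13, "dy": -1.5, "dz": 0, "claw": 8},
  {"ax": 0, "ay": 0, "az": 0, "dx": 20, "dy": -2, "dz": 0, "claw": 8},
  {"ax": 0, "ay": 0, "az": 0, "dx": 20, "dy": -2, "dz": 0, "claw": 8},
  {"ax": 0, "ay": 0, "az": 0, "dx": 10, "dy": -1, "dz": 0, "claw": 8},
  {"ax": 0, "ay": 0, "az": 0, "dx": 0, "dy": 0, "dz": 15, "claw": 8},
  {"ax": 0, "ay": 0, "az": 0, "dx": 0, "dy": 0, "dz": 25, "claw": 8},
  {"ax": 0, "ay": 0, "az": 0, "dx": 0, "dy": 0, "dz": 25, "claw": 8},
  {"ax": 0, "ay": 0, "az": 0, "dx": 0, "dy": 0, "dz": 20, "claw": 8},
  {"ax": 0, "ay": 0, "az": 0, "dx": 0, "dy": 0, "dz": 15, "claw": 8},
  {"ax": 0, "ay": 0, "az": 0, "dx": 0, "dy": 0, "dz": 0, "claw": 8},
  {"ax": 0, "ay": 0, "az": 0, "dx": 0, "dy": 0, "dz": 0, "claw": 8},
  {"ax": 0, "ay": 0, "az": 0, "dx": 0, "dy": 0, "dz": 0, "claw": 8},
])

```text
time_s: 9.25
tcp_pos: [0.5746, -0.1535, 0.1397]
ee_rot: [[0.799, -0.601, 0.002], [-0.601, -0.799, -0.0], [0.002, -0.001, -1.0]]
wrist_force: [-0.4, -0.5, -1.0]
gripper_width: 0.157
gripper_force: 30.0
```

Run:
```python
from h import *
s,R=st(); go([.5725,-.1533,.118],R,s["tcp_pos"])
```

```text
t 9.25 tcp [ 0.5746 -0.1535  0.1397] yaw x -36.96 tilt [ 0.0022 -0.0003] F [-0.4 -0.5 -1. ] M [ 0.04 -0.   -0.03] grip 0.157 30.0 q [  0.6  23.9 -11.6   0.  -54.4  52.4]
tool shift mm [-1.8  1.2 21.7]
```

Call:
play_rows([
  {"ax": 0, "ay": 0, "az": 0, "dx": -0.8, "dy": 1, "dz": 5, "claw": 8},
  {"ax": 0, "ay": 0, "az": 0, "dx": 0, "dy": 0, "dz": 4, "claw": 8},
  {"ax": 0, "ay": 0, "az": 0, "dx": 0, "dy": 0, "dz": 0, "claw": 8},
  {"ax": 0, "ay": 0, "az": 0, "dx": 0, "dy": 0, "dz": 0, "claw": 8},
  {"ax": 0, "ay": 0, "az": 0, "dx": 0, "dy": 0, "dz": 0, "claw": 8},
])

```text
time_s: 9.75
tcp_pos: [0.5726, -0.1536, 0.1297]
ee_rot: [[0.799, -0.602, 0.0], [-0.602, -0.799, -0.0], [0.0, -0.0, -1.0]]
wrist_force: [0.2, 0.3, -0.9]
gripper_width: 0.155
gripper_force: 30.0
```

Run:
```python
from h import *
s,R=st(); go([.5725,-.1533,.118],R,s["tcp_pos"])
c=capture("wrist"); cv2.imwrite("pics/w4.png",c["frame"])
```

```text
t 9.75 tcp [ 0.5726 -0.1536  0.1297] yaw x -36.98 tilt [ 0.0003 -0.0001] F [ 0.2  0.3 -0.9] M [ 0.04  0.01 -0.01] grip 0.155 30.0 q [  0.6  24.4 -12.5   0.  -53.1  52.4]
tool shift mm [-0.3 -0.2 11.7]
```

View pics/w4.png

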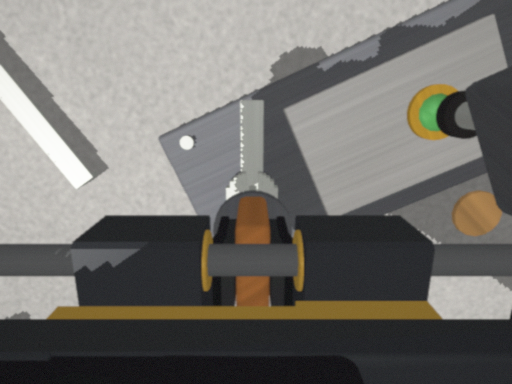

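The finger (252,140) and the paddle (252,240) are in line, so I'll lower the blade into the slot.

Call:
play_rows([
  {"ax": 0, "ay": 0, "az": 0, "dx": 0, "dy": 0, "dz": 3, "claw": 8},
  {"ax": 0, "ay": 0, "az": 0, "dx": 0, "dy": 0, "dz": 3, "claw": 8},
  {"ax": 0, "ay": 0, "az": 0, "dx": 0, "dy": 0, "dz": 2, "claw": 8},
  {"ax": 0, "ay": 0, "az": 0, "dx": 0, "dy": 0, "dz": 2, "claw": 8},
  {"ax": 0, "ay": 0, "az": 0, "dx": 0, "dy": 0, "dz": 1, "claw": 8},
  {"ax": 0, "ay": 0, "az": 0, "dx": 0, "dy": 0, "dz": 0, "claw": 8},
  {"ax": 0, "ay": 0, "az": 0, "dx": 0, "dy": 0, "dz": 0, "claw": 8},
  {"ax": 0, "ay": 0, "az": 0, "dx": 0, "dy": 0, "dz": 0, "claw": 8},
])

```text
time_s: 10.6
tcp_pos: [0.5726, -0.1536, 0.1187]
ee_rot: [[0.799, -0.602, 0.0], [-0.602, -0.799, -0.0], [0.0, -0.0, -1.0]]
wrist_force: [0.4, -0.3, -0.6]
gripper_width: 0.156
gripper_force: 30.0
```

```bash
python3 -c "
from h import *
st()"
```

```text
t 10.6 tcp [ 0.5726 -0.1536  0.1187] yaw x -36.98 tilt [ 0.0003 -0.    ] F [ 0.4 -0.3 -0.6] M [0.04 0.02 0.03] grip 0.156 30.0 q [  0.6  25.1 -13.2   0.  -51.7  52.4]
```

No contact force at a tip height of about 41 mm, so the blade is in the slot. I'll turn clockwise.

Call:
play_rows([
  {"ax": 0, "ay": 0, "az": 3, "dx": 0, "dy": 0, "dz": 0, "claw": 8},
  {"ax": 0, "ay": 0, "az": 4, "dx": 0, "dy": 0, "dz": 0, "claw": 8},
  {"ax": 0, "ay": 0, "az": 4, "dx": 0, "dy": 0, "dz": 0, "claw": 8},
  {"ax": 0, "ay": 0, "az": 4, "dx": 0, "dy": 0, "dz": 0, "claw": 8},
  {"ax": 0, "ay": 0, "az": 4, "dx": 0, "dy": 0, "dz": 0, "claw": 8},
  {"ax": 0, "ay": 0, "az": 4, "dx": 0, "dy": 0, "dz": 0, "claw": 8},
  {"ax": 0, "ay": 0, "az": 4, "dx": 0, "dy": 0, "dz": 0, "claw": 8},
  {"ax": 0, "ay": 0, "az": 4, "dx": 0, "dy": 0, "dz": 0, "claw": 8},
  {"ax": 0, "ay": 0, "az": 4, "dx": 0, "dy": 0, "dz": 0, "claw": 8},
  {"ax": 0, "ay": 0, "az": 4, "dx": 0, "dy": 0, "dz": 0, "claw": 8},
  {"ax": 0, "ay": 0, "az": 4, "dx": 0, "dy": 0, "dz": 0, "claw": 8},
  {"ax": 0, "ay": 0, "az": 4, "dx": 0, "dy": 0, "dz": 0, "claw": 8},
  {"ax": 0, "ay": 0, "az": 4, "dx": 0, "dy": 0, "dz": 0, "claw": 8},
  {"ax": 0, "ay": 0, "az": 4, "dx": 0, "dy": 0, "dz": 0, "claw": 8},
  {"ax": 0, "ay": 0, "az": 4, "dx": 0, "dy": 0, "dz": 0, "claw": 8},
  {"ax": 0, "ay": 0, "az": 0, "dx": 0, "dy": 0, "dz": 0, "claw": 8},
  {"ax": 0, "ay": 0, "az": 0, "dx": 0, "dy": 0, "dz": 0, "claw": 8},
])

```text
time_s: 12.3
tcp_pos: [0.5734, -0.1533, 0.1188]
ee_rot: [[-0.103, -0.995, 0.002], [-0.995, 0.103, 0.0], [-0.001, -0.002, -1.0]]
wrist_force: [1.4, 1.2, -2.4]
gripper_width: 0.158
gripper_force: 30.0
```

```bash
python3 -c "
from h import *
st()"
```

```text
t 12.3 tcp [ 0.5734 -0.1533  0.1188] yaw x -95.89 tilt [0.0024 0.0003] F [ 1.4  1.2 -2.4] M [ 0.7  -0.83  0.04] grip 0.158 30.0 q [  0.6  25.1 -13.1  -0.  -51.7  -6.5]
```

Call:
play_rows([
  {"ax": 0, "ay": 0, "az": 3, "dx": 0, "dy": 0, "dz": 0, "claw": 8},
  {"ax": 0, "ay": 0, "az": 3, "dx": 0, "dy": 0, "dz": 0, "claw": 8},
  {"ax": 0, "ay": 0, "az": 3, "dx": 0, "dy": 0, "dz": 0, "claw": 8},
  {"ax": 0, "ay": 0, "az": 2, "dx": 0, "dy": 0, "dz": 0, "claw": 8},
  {"ax": 0, "ay": 0, "az": 1, "dx": 0, "dy": 0, "dz": 0, "claw": 8},
  {"ax": 0, "ay": 0, "az": 0, "dx": 0, "dy": 0, "dz": 0, "claw": 8},
  {"ax": 0, "ay": 0, "az": 0, "dx": 0, "dy": 0, "dz": 0, "claw": 8},
])

```text
time_s: 13.0
tcp_pos: [0.5734, -0.1534, 0.1188]
ee_rot: [[-0.308, -0.951, 0.002], [-0.951, 0.308, 0.0], [-0.001, -0.002, -1.0]]
wrist_force: [3.5, 1.6, -2.7]
gripper_width: 0.16
gripper_force: 30.0
```

Run:
```python
from h import *
s,R=st()
c=capture("top"); W=pts(c); a=np.array([.5725,-.1533]); 
c2=capture("scene"); 
for c in (c,c2):
    W=pts(c); r=np.linalg.norm(W[...,:2]-a,axis=-1)
    m=(W[...,2]>.037)&(W[...,2]<.046)&(r>.022)&(r<.07); P=W[m][:,:2]; print(len(P))
    if len(P)>8: print("finger",np.degrees(np.arctan2(*(P.mean(0)-a)[::-1])),cv2.minAreaRect(P.astype(np.float32)))
```

```text
t 13.0 tcp [ 0.5734 -0.1534  0.1188] yaw x -107.92 tilt [0.0023 0.0001] F [ 3.5  1.6 -2.7] M [ 0.9  -1.48  0.06] grip 0.16 30.0 q [  0.6  25.1 -13.1  -0.  -51.7 -18.6]
10
finger -107.50373587370116 ((0.5457423329353333, -0.2040065973997116), (0.009143111295998096, 0.05112278088927269), 58.58629608154297)
59
finger -93.6379573666933 ((0.559220016002655, -0.20025646686553955), (0.05364866554737091, 0.0406653955578804), 13.75607967376709)
```

The moment about z still shows friction only, so the stop isn't reached yet. I'll turn further in small steps and watch the torque.

Call:
play_rows([
  {"ax": 0, "ay": 0, "az": 2, "dx": 0, "dy": 0, "dz": 0, "claw": 8},
  {"ax": 0, "ay": 0, "az": 2, "dx": 0, "dy": 0, "dz": 0, "claw": 8},
  {"ax": 0, "ay": 0, "az": 0, "dx": 0, "dy": 0, "dz": 0, "claw": 8},
])

```text
time_s: 13.4
tcp_pos: [0.5734, -0.1535, 0.1188]
ee_rot: [[-0.374, -0.927, 0.002], [-0.927, 0.374, 0.0], [-0.001, -0.002, -1.0]]
wrist_force: [4.1, 2.1, -1.9]
gripper_width: 0.161
gripper_force: 30.0
```

```bash
python3 -c "
from h import *
st()
for i in range(4): cap=capture('wrist')
cv2.imwrite('pics/w5.png',cap['frame']); np.save('w5.npy',cap,allow_pickle=True); st()"
```

```text
t 13.4 tcp [ 0.5734 -0.1535  0.1188] yaw x -111.97 tilt [0.0023 0.0001] F [ 4.1  2.1 -1.9] M [ 1.   -1.71  0.05] grip 0.161 30.0 q [  0.6  25.1 -13.1  -0.  -51.7 -22.6]
t 13.6 tcp [ 0.5734 -0.1535  0.1189] yaw x -111.93 tilt [0.0023 0.0001] F [ 5.8  2.8 -2.9] M [ 1.01 -1.76  0.06] grip 0.156 30.0 q [  0.6  25.1 -13.1  -0.  -51.7 -22.6]
```

View pics/w5.png

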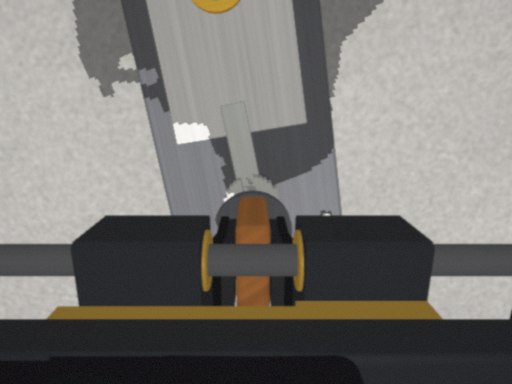

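The picture shows the finger from (250,185) to (233,105), lying over the nest plate and nearly square to it. I'll measure its angle.

Run:
```python
from h import *
c=np.load("w5.npy",allow_pickle=True).item(); W=pts(c); a=np.array([.5725,-.1533])
r=np.linalg.norm(W[...,:2]-a,axis=-1)
m=(W[...,2]>.037)&(W[...,2]<.0435)&(r>.025)&(r<.075); P=W[m][:,:2].astype(np.float32)
print(len(P),P.mean(0),cv2.minAreaRect(P),"dir",np.degrees(np.arctan2(*(P.mean(0)-a)[::-1])),r[m].max())
m=(W[...,2]>.029)&(W[...,2]<.036)&(W[...,1]<-.19);P=W[m][:,:2].astype(np.float32);print("plate",len(P),cv2.minAreaRect(P))
```

```text
1525 [ 0.5638432 -0.1981475] ((0.5640448331832886, -0.1974588930606842), (0.041932832449674606, 0.015973728150129318), 79.36161804199219) dir -100.9253020432027 0.06621984592813039
plate 17514 ((0.5530102849006653, -0.23887714743614197), (0.09612966328859329, 0.0904546007514), 76.94732666015625)
```

The finger is at -100.7° and square is about -103°. I'll turn a little more, then take the load off and lift out.

Call:
play_rows([
  {"ax": 0, "ay": 0, "az": 1.5, "dx": 0, "dy": 0, "dz": 0, "claw": 8},
  {"ax": 0, "ay": 0, "az": 1.5, "dx": 0, "dy": 0, "dz": 0, "claw": 8},
  {"ax": 0, "ay": 0, "az": 1, "dx": 0, "dy": 0, "dz": 0, "claw": 8},
  {"ax": 0, "ay": 0, "az": 0, "dx": 0, "dy": 0, "dz": 0, "claw": 8},
  {"ax": 0, "ay": 0, "az": 0, "dx": 0, "dy": 0, "dz": 0, "claw": 8},
])

```text
time_s: 14.1
tcp_pos: [0.5735, -0.1535, 0.1188]
ee_rot: [[-0.437, -0.9, 0.002], [-0.9, 0.437, -0.0], [-0.001, -0.002, -1.0]]
wrist_force: [4.1, 2.8, -2.6]
gripper_width: 0.161
gripper_force: 30.0
```

Run:
```python
from h import *
st(); c=capture("wrist"); W=pts(c); a=np.array([.5725,-.1533])
r=np.linalg.norm(W[...,:2]-a,axis=-1)
m=(W[...,2]>.037)&(W[...,2]<.0435)&(r>.025)&(r<.075); P=W[m][:,:2].astype(np.float32)
print(len(P),cv2.minAreaRect(P),"dir",np.degrees(np.arctan2(*(P.mean(0)-a)[::-1])))
```

```text
t 14.1 tcp [ 0.5735 -0.1535  0.1188] yaw x -115.89 tilt [ 0.0024 -0.    ] F [ 4.1  2.8 -2.6] M [ 0.97 -1.74  0.17] grip 0.161 30.0 q [  0.6  25.1 -13.1   0.  -51.7 -26.5]
1521 ((0.5623668432235718, -0.19715918600559235), (0.04182719439268112, 0.016077211126685143), 77.26323699951172) dir -103.16113236894215
```

The torque rose to 0.17 N m with the finger at -103°, so the clamp is home. I'll back off the play and lift the key out.

Call:
play_rows([
  {"ax": 0, "ay": 0, "az": -3, "dx": 0, "dy": 0, "dz": 0, "claw": 8},
  {"ax": 0, "ay": 0, "az": -3, "dx": 0, "dy": 0, "dz": 0, "claw": 8},
  {"ax": 0, "ay": 0, "az": -2.5, "dx": 0, "dy": 0, "dz": 0, "claw": 8},
  {"ax": 0, "ay": 0, "az": 0, "dx": 0, "dy": 0, "dz": 0, "claw": 8},
  {"ax": 0, "ay": 0, "az": 0, "dx": 0, "dy": 0, "dz": -4, "claw": 8},
  {"ax": 0, "ay": 0, "az": 0, "dx": 0, "dy": 0, "dz": -5, "claw": 8},
  {"ax": 0, "ay": 0, "az": 0, "dx": 0, "dy": 0, "dz": -8, "claw": 8},
  {"ax": 0, "ay": 0, "az": 0, "dx": 0, "dy": 0, "dz": -20, "claw": 8},
  {"ax": 0, "ay": 0, "az": 0, "dx": 0, "dy": 0, "dz": -25, "claw": 8},
  {"ax": 0, "ay": 0, "az": 0, "dx": 0, "dy": 0, "dz": -25, "claw": 8},
  {"ax": 0, "ay": 0, "az": 0, "dx": 0, "dy": 0, "dz": -20, "claw": 8},
  {"ax": 0, "ay": 0, "az": 0, "dx": 0, "dy": 0, "dz": -10, "claw": 8},
  {"ax": 0, "ay": 0, "az": 0, "dx": 0, "dy": 0, "dz": 0, "claw": 8},
  {"ax": 0, "ay": 0, "az": 0, "dx": 0, "dy": 0, "dz": 0, "claw": 8},
])

```text
time_s: 15.55
tcp_pos: [0.5715, -0.1535, 0.2346]
ee_rot: [[-0.301, -0.954, -0.002], [-0.954, 0.301, 0.001], [0.0, 0.002, -1.0]]
wrist_force: [-0.6, -0.1, -0.9]
gripper_width: 0.161
gripper_force: 30.0
```

Run:
```python
from h import *
s,R=st(); go([.5747,.173,.2367],R,s["tcp_pos"])
c=capture("wrist"); W=pts(c); a=np.array([.5725,-.1533])
r=np.linalg.norm(W[...,:2]-a,axis=-1)
m=(W[...,2]>.037)&(W[...,2]<.0435)&(r>.025)&(r<.075); P=W[m][:,:2].astype(np.float32)
print(len(P),cv2.minAreaRect(P),"dir",np.degrees(np.arctan2(*(P.mean(0)-a)[::-1])))
```

```text
t 15.55 tcp [ 0.5715 -0.1535  0.2346] yaw x -107.51 tilt [-0.0024  0.0006] F [-0.6 -0.1 -0.9] M [ 0.12 -0.08 -0.01] grip 0.161 30.0 q [  0.6  19.   -4.5  -0.  -66.7 -18.1]
tool shift mm [-312.3   95.2   -1.9]
683 ((0.5622470378875732, -0.1970856785774231), (0.04173990339040756, 0.015993468463420868), 77.25872802734375) dir -103.22854678205668
```

The clamp stays at -103° and the key is free. I'll carry it back above the holder.

Call:
play_rows([
  {"ax": 0, "ay": 0, "az": 0, "dx": -12, "dy": 3.7, "dz": 0, "claw": 8},
  {"ax": 0, "ay": 0, "az": 0, "dx": -20, "dy": 6, "dz": 0, "claw": 8},
  {"ax": 0, "ay": 0, "az": 0, "dx": -25, "dy": 7.6, "dz": 0, "claw": 8},
  {"ax": 0, "ay": 0, "az": 0, "dx": -25, "dy": 7.6, "dz": 0, "claw": 8},
  {"ax": 0, "ay": 0, "az": 0, "dx": -25, "dy": 7.6, "dz": 0, "claw": 8},
  {"ax": 0, "ay": 0, "az": 0, "dx": -25, "dy": 7.6, "dz": 0, "claw": 8},
  {"ax": 0, "ay": 0, "az": 0, "dx": -25, "dy": 7.6, "dz": 0, "claw": 8},
  {"ax": 0, "ay": 0, "az": 0, "dx": -25, "dy": 7.6, "dz": 0, "claw": 8},
  {"ax": 0, "ay": 0, "az": 0, "dx": -25, "dy": 7.6, "dz": 0, "claw": 8},
  {"ax": 0, "ay": 0, "az": 0, "dx": -25, "dy": 7.6, "dz": 0, "claw": 8},
  {"ax": 0, "ay": 0, "az": 0, "dx": -25, "dy": 7.6, "dz": 0, "claw": 8},
  {"ax": 0, "ay": 0, "az": 0, "dx": -25, "dy": 7.6, "dz": 0, "claw": 8},
  {"ax": 0, "ay": 0, "az": 0, "dx": -18, "dy": 5.6, "dz": 0, "claw": 8},
  {"ax": 0, "ay": 0, "az": 0, "dx": -12, "dy": 3.7, "dz": 0, "claw": 8},
  {"ax": 0, "ay": 0, "az": 0, "dx": 0, "dy": 0, "dz": 0, "claw": 8},
  {"ax": 0, "ay": 0, "az": 0, "dx": 0, "dy": 0, "dz": 0, "claw": 8},
  {"ax": 0, "ay": 0, "az": 0, "dx": 0, "dy": 0, "dz": 0, "claw": 8},
])

```text
time_s: 17.3
tcp_pos: [0.5755, 0.1716, 0.2355]
ee_rot: [[-0.301, -0.953, -0.0], [-0.953, 0.301, -0.0], [0.0, 0.0, -1.0]]
wrist_force: [0.6, 0.0, -1.3]
gripper_width: 0.156
gripper_force: 30.0
```

Run:
```python
from h import *
s,R=st(); go([.5747,.173,.0836],R,s["tcp_pos"])
c=capture("wrist"); W=pts(c); f=c["frame"].astype(int); T=(W-s["tcp_pos"])@R
m=(f[...,2]-f[...,0]>40); m[:190]=0;m[300:]=0;m[:,:230]=0;m[:,275:]=0
t=T[m]; print(np.nanmedian(t,0), np.nanpercentile(t,[2,98],axis=0).round(4))
# slope of top face z vs x => tilt in the grip
k=np.abs(t[:,2]-np.nanmedian(t[:,2]))<.004; print("tilt deg",np.degrees(np.arctan(np.polyfit(t[k,0],t[k,2],1)[0])),cv2.minAreaRect(t[k][:,:2].astype(np.float32)))
m=(W[...,2]>.045)&(W[...,2]<.0595)&(np.hypot(W[...,0]-.5747,W[...,1]-.173)<.065);P=W[m][:,:2].astype(np.float32);print("holder",len(P),cv2.minAreaRect(P))
c=capture("scene"); np.save("s6.npy",c,allow_pickle=True); W=pts(c)
cr=c["frame"][120:240,200:360]; cv2.imwrite("pics/s6.png",cv2.resize(cr,None,fx=4.5,fy=4.5,interpolation=cv2.INTER_CUBIC))
```

```text
t 17.3 tcp [0.5755 0.1716 0.2355] yaw x -107.54 tilt [-0.0003 -0.0003] F [ 0.6  0.  -1.3] M [ 0.06 -0.1   0.01] grip 0.156 30.0 q [ 32.   19.7  -3.2   0.  -67.1 -49.6]
tool shift mm [ -1.1   1.2 151.9]
[ 0.01593572  0.00130151 -0.02163787] [[-0.0218 -0.0097 -0.0238]
 [ 0.0201  0.0109  0.1802]]
tilt deg 1.8161273123770216 ((0.003118326887488365, 0.0013275491073727608), (0.013951817527413368, 0.034415747970342636), 89.55425262451172)
holder 5577 ((0.5747641324996948, 0.17402994632720947), (0.08555789291858673, 0.08506181836128235), 75.16424560546875)
```

View pics/s6.png

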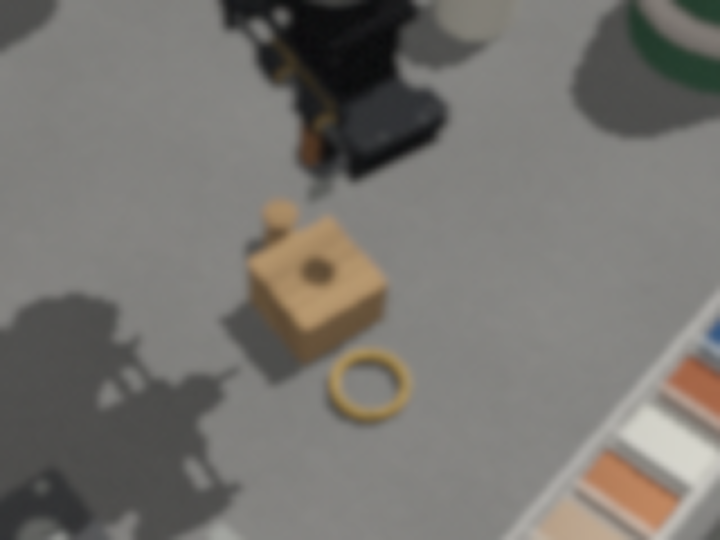

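The scene crop shows the key hanging free above the empty hole at (318,270). I'll compare the paddle's tilt in the grip with the earlier picture, w3.

Run:
```python
from h import *
s,_=st(); w=capture("wrist")
for c in (np.load("w3.npy",allow_pickle=True).item(), w):
    # tool-frame via the camera's own pose, camera z/x axes rigid in tool
    Z=c["range_z"]; h,wd=Z.shape; u,v=np.meshgrid(np.arange(wd),np.arange(h)); C=np.stack([(u-c["cx"])/c["fx"]*Z,(v-c["cy"])/c["fy"]*Z,Z],-1)
    f=c["frame"].astype(int); m=(f[...,2]-f[...,0]>40); m[:190]=0;m[300:]=0;m[:,:230]=0;m[:,275:]=0
    t=C[m]; k=np.abs(t[:,2]-np.median(t[:,2]))<.006; t=t[k]; A=np.c_[t[:,:2],np.ones(len(t))]; co=np.linalg.lstsq(A,t[:,2],rcond=None)[0]
    print(len(t),"median cam",np.median(t,0).round(4),"plane slopes deg",np.degrees(np.arctan(co[:2])).round(2), cv2.minAreaRect(t[:,:2].astype(np.float32)))
    # paddle top edges in image
    vv,uu=np.nonzero(m); print("u range by row",[ (r,uu[vv==r].min(),uu[vv==r].max()) for r in (200,215,230)], "top row",vv.min())
```

```text
t 17.4 tcp [0.5757 0.1716 0.2357] yaw x -107.56 tilt [ 0. -0.] F [ 0.9 -0.4 -1.5] M [ 0.08 -0.06  0.01] grip 0.155 30.0 q [ 32.   19.7  -3.2   0.  -67.1 -49.6]
1637 median cam [-1.000e-04  2.220e-02  1.389e-01] plane slopes deg [-0.31  6.46] ((1.3463199138641357e-05, 0.02957240864634514), (0.035172343254089355, 0.01389165036380291), 89.75653076171875)
u range by row [(200, np.int64(240), np.int64(264)), (215, np.int64(238), np.int64(267)), (230, np.int64(235), np.int64(269))] top row 197
1547 median cam [-1.000e-04  3.640e-02  1.391e-01] plane slopes deg [-0.25  5.65] ((-0.00017544953152537346, 0.029542282223701477), (0.03582720458507538, 0.014270401559770107), 89.55514526367188)
u range by row [(200, np.int64(240), np.int64(265)), (215, np.int64(238), np.int64(267)), (230, np.int64(235), np.int64(269))] top row 190
```

In the camera frame the key hasn't shifted, and the tilt change is under 1°. I'll lower it.

Call:
play_rows([
  {"ax": 0, "ay": 0, "az": 0, "dx": -1.1, "dy": 1, "dz": 15, "claw": 8},
  {"ax": 0, "ay": 0, "az": 0, "dx": 0, "dy": 0, "dz": 25, "claw": 8},
  {"ax": 0, "ay": 0, "az": 0, "dx": 0, "dy": 0, "dz": 25, "claw": 8},
  {"ax": 0, "ay": 0, "az": 0, "dx": 0, "dy": 0, "dz": 15, "claw": 8},
  {"ax": 0, "ay": 0, "az": 0, "dx": 0, "dy": 0, "dz": 10, "claw": 8},
  {"ax": 0, "ay": 0, "az": 0, "dx": 0, "dy": 0, "dz": 5, "claw": 8},
  {"ax": 0, "ay": 0, "az": 0, "dx": 0, "dy": 0, "dz": 5, "claw": 8},
  {"ax": 0, "ay": 0, "az": 0, "dx": 0, "dy": 0, "dz": 5, "claw": 8},
  {"ax": 0, "ay": 0, "az": 0, "dx": 0, "dy": 0, "dz": 5, "claw": 8},
  {"ax": 0, "ay": 0, "az": 0, "dx": 0, "dy": 0, "dz": 0, "claw": 8},
  {"ax": 0, "ay": 0, "az": 0, "dx": 0, "dy": 0, "dz": 0, "claw": 8},
])

```text
time_s: 18.55
tcp_pos: [0.5751, 0.1739, 0.1257]
ee_rot: [[-0.3, -0.954, 0.0], [-0.954, 0.3, 0.0], [-0.0, -0.0, -1.0]]
wrist_force: [-0.4, -0.0, -0.4]
gripper_width: 0.159
gripper_force: 30.0
```

```bash
python3 -c "
from h import *
s,R=st(); go([.5748,.1732,.0836],R,s['tcp_pos'])"
```

```text
t 18.55 tcp [0.5751 0.1739 0.1257] yaw x -107.48 tilt [0.0003 0.0001] F [-0.4 -0.  -0.4] M [ 0.13 -0.09  0.02] grip 0.159 30.0 q [ 32.3  25.3 -11.5   0.  -53.1 -49.7]
tool shift mm [ 0.8  0.1 42.1]
```

Tip is at 48 mm, inside the mouth, with no contact. Continuing down.

Call:
play_rows([
  {"ax": 0, "ay": 0, "az": 0, "dx": 0.5, "dy": 0, "dz": 6, "claw": 8},
  {"ax": 0, "ay": 0, "az": 0, "dx": 0, "dy": 0, "dz": 8, "claw": 8},
  {"ax": 0, "ay": 0, "az": 0, "dx": 0, "dy": 0, "dz": 8, "claw": 8},
  {"ax": 0, "ay": 0, "az": 0, "dx": 0, "dy": 0, "dz": 8, "claw": 8},
  {"ax": 0, "ay": 0, "az": 0, "dx": 0, "dy": 0, "dz": 6, "claw": 8},
  {"ax": 0, "ay": 0, "az": 0, "dx": 0, "dy": 0, "dz": 3, "claw": 8},
  {"ax": 0, "ay": 0, "az": 0, "dx": 0, "dy": 0, "dz": 2, "claw": 8},
  {"ax": 0, "ay": 0, "az": 0, "dx": 0, "dy": 0, "dz": 0, "claw": 8},
  {"ax": 0, "ay": 0, "az": 0, "dx": 0, "dy": 0, "dz": 0, "claw": 8},
  {"ax": 0, "ay": 0, "az": 0, "dx": 0, "dy": 0, "dz": 0, "claw": 8},
])

```text
time_s: 19.55
tcp_pos: [0.5751, 0.1735, 0.085]
ee_rot: [[-0.3, -0.954, 0.001], [-0.954, 0.3, 0.0], [-0.001, -0.001, -1.0]]
wrist_force: [-0.0, -0.2, -1.0]
gripper_width: 0.156
gripper_force: 30.0
```

```bash
python3 -c "
from h import *
s,R=st(); go([.5748,.1732,.0836],R,s['tcp_pos'])"
```

```text
t 19.55 tcp [0.5751 0.1735 0.085 ] yaw x -107.48 tilt [0.0007 0.0004] F [-0.  -0.2 -1. ] M [ 0.09 -0.05  0.01] grip 0.156 30.0 q [ 32.2  28.  -14.    0.  -48.  -49.7]
tool shift mm [0.4 0.2 1.4]
```

Lower 1 mm, open, and back off straight up.

Call:
play_rows([
  {"ax": 0, "ay": 0, "az": 0, "dx": 0, "dy": 0, "dz": 1.2, "claw": 8},
  {"ax": 0, "ay": 0, "az": 0, "dx": 0, "dy": 0, "dz": 0, "claw": 14},
  {"ax": 0, "ay": 0, "az": 0, "dx": 0, "dy": 0, "dz": 0, "claw": 18},
  {"ax": 0, "ay": 0, "az": 0, "dx": 0, "dy": 0, "dz": 0, "claw": 26},
  {"ax": 0, "ay": 0, "az": 0, "dx": 0, "dy": 0, "dz": 0, "claw": 40},
  {"ax": 0, "ay": 0, "az": 0, "dx": 0, "dy": 0, "dz": 0, "claw": 50},
  {"ax": 0, "ay": 0, "az": 0, "dx": 0, "dy": 0, "dz": 0, "claw": 50},
  {"ax": 0, "ay": 0, "az": 0, "dx": 0, "dy": 0, "dz": -10, "claw": 50},
  {"ax": 0, "ay": 0, "az": 0, "dx": 0, "dy": 0, "dz": -25, "claw": 50},
  {"ax": 0, "ay": 0, "az": 0, "dx": 0, "dy": 0, "dz": -30, "claw": 50},
  {"ax": 0, "ay": 0, "az": 0, "dx": 0, "dy": 0, "dz": -30, "claw": 50},
  {"ax": 0, "ay": 0, "az": 0, "dx": 0, "dy": 0, "dz": -30, "claw": 50},
  {"ax": 0, "ay": 0, "az": 0, "dx": 0, "dy": 0, "dz": -30, "claw": 50},
  {"ax": 0, "ay": 0, "az": 0, "dx": 0, "dy": 0, "dz": -25, "claw": 30},
  {"ax": 0, "ay": 0, "az": 0, "dx": 0, "dy": 0, "dz": -10, "claw": 0},
  {"ax": 0, "ay": 0, "az": 0, "dx": 0, "dy": 0, "dz": 0, "claw": 0},
  {"ax": 0, "ay": 0, "az": 0, "dx": 0, "dy": 0, "dz": 0, "claw": 0},
])

```text
time_s: 21.25
tcp_pos: [0.5741, 0.1732, 0.2721]
ee_rot: [[-0.301, -0.954, -0.002], [-0.954, 0.301, -0.0], [0.001, 0.002, -1.0]]
wrist_force: [-0.7, 0.1, 0.2]
gripper_width: 0.298
gripper_force: 0.0
```

Run:
```python
from h import *
s,R=st(); c=capture("wrist"); W=pts(c)
for lo,hi in((.045,.0595),(.09,.12)):
    m=(W[...,2]>lo)&(W[...,2]<hi)&(np.hypot(W[...,0]-.5747,W[...,1]-.173)<.065);P=W[m].astype(np.float32)
    if len(P)>5: print(lo,len(P),P.mean(0),np.percentile(P[:,2],95),cv2.minAreaRect(P[:,:2]))
go([.5405,-.290,.262],R,s['tcp_pos'])
c=np.load("w3.npy",allow_pickle=True).item(); W=pts(c); m=(W[...,2]>.222)&(W[...,2]<.235)&(np.hypot(W[...,0]-.5405,W[...,1]+.29)<.05); print("w3 knob",m.sum(),W[m].mean(0) if m.any() else 0)
c=capture("top"); W=pts(c); m=(W[...,2]>.222)&(W[...,2]<.235)&(np.hypot(W[...,0]-.5405,W[...,1]+.29)<.05);P=W[m].astype(np.float32);print(len(P),P.mean(0),cv2.minEnclosingCircle(P[:,:2]))
```

```text
t 21.25 tcp [0.5741 0.1732 0.2721] yaw x -107.5 tilt [-0.0022 -0.0004] F [-0.7  0.1  0.2] M [ 0.08 -0.08 -0.03] grip 0.298 0.0 q [ 32.2  18.4   0.1  -0.  -71.9 -49.7]Traceback (most recent call last):
  File "<stdin>", line 5, in <module>
cv2.error: OpenCV(4.12.0) /io/opencv/modules/imgproc/src/convhull.cpp:143: error: (-215:Assertion failed) total >= 0 && (depth == CV_32F || depth == CV_32S) in function 'convexHull'
```

Run:
```python
from h import *
s,R=st(); c=capture("wrist"); W=pts(c)
for lo,hi in((.045,.0595),(.09,.12)):
    m=(W[...,2]>lo)&(W[...,2]<hi)&(np.hypot(W[...,0]-.5747,W[...,1]-.173)<.065);P=W[m].astype(np.float32)
    if len(P)>5: print(lo,len(P),P.mean(0),np.percentile(P[:,2],95),cv2.minAreaRect(np.ascontiguousarray(P[:,:2])))
go([.5405,-.290,.272],R,s['tcp_pos'])
c=capture("top"); W=pts(c); m=(W[...,2]>.222)&(W[...,2]<.235)&(np.hypot(W[...,0]-.5405,W[...,1]+.29)<.05);P=W[m].astype(np.float32);print(len(P),P.mean(0),cv2.minEnclosingCircle(np.ascontiguousarray(P[:,:2])))
```

```text
t 21.3 tcp [0.574  0.1731 0.2716] yaw x -107.5 tilt [-0.003  -0.0011] F [ 0.2  0.3 -0.8] M [ 0.13 -0.12  0.03] grip 0.248 0.0 q [ 32.2  18.4   0.1  -0.  -71.9 -49.7]
0.045 4794 [0.57419187 0.17088982 0.05545544] 0.056756586 ((0.5746936798095703, 0.17397423088550568), (0.08538343012332916, 0.08523780852556229), 75.21588897705078)
0.09 642 [0.5731033  0.17275874 0.10560552] 0.107358634 ((0.5735833644866943, 0.1742033064365387), (0.040314629673957825, 0.013417119160294533), 72.33234405517578)
tool shift mm [ 4.517e+02 -1.073e+02  2.000e-01]
222 [ 0.54053825 -0.28941798  0.22715421] ((0.5413384437561035, -0.2894034683704376), 0.026226837188005447)
```

The key stands in the hole with its top level at about 106 mm and centred within 1 mm. Knob is at (0.541,-0.2895). I'll move above it with the fingers shut.

Call:
play_rows([
  {"ax": 0, "ay": 0, "az": 0, "dx": 9.6, "dy": -2.3, "dz": 0, "claw": 0},
  {"ax": 0, "ay": 0, "az": 0, "dx": 24, "dy": -5.7, "dz": 0, "claw": 0},
  {"ax": 0, "ay": 0, "az": 0, "dx": 24, "dy": -5.7, "dz": 0, "claw": 0},
  {"ax": 0, "ay": 0, "az": 0, "dx": 24, "dy": -5.7, "dz": 0, "claw": 0},
  {"ax": 0, "ay": 0, "az": 0, "dx": 24, "dy": -5.7, "dz": 0, "claw": 0},
  {"ax": 0, "ay": 0, "az": 0, "dx": 24, "dy": -5.7, "dz": 0, "claw": 0},
  {"ax": 0, "ay": 0, "az": 0, "dx": 24, "dy": -5.7, "dz": 0, "claw": 0},
  {"ax": 0, "ay": 0, "az": 0, "dx": 24, "dy": -5.7, "dz": 0, "claw": 0},
  {"ax": 0, "ay": 0, "az": 0, "dx": 24, "dy": -5.7, "dz": 0, "claw": 0},
  {"ax": 0, "ay": 0, "az": 0, "dx": 24, "dy": -5.7, "dz": 0, "claw": 0},
  {"ax": 0, "ay": 0, "az": 0, "dx": 24, "dy": -5.7, "dz": 0, "claw": 0},
  {"ax": 0, "ay": 0, "az": 0, "dx": 24, "dy": -5.7, "dz": 0, "claw": 0},
  {"ax": 0, "ay": 0, "az": 0, "dx": 24, "dy": -5.7, "dz": 0, "claw": 0},
  {"ax": 0, "ay": 0, "az": 0, "dx": 24, "dy": -5.7, "dz": 0, "claw": 0},
  {"ax": 0, "ay": 0, "az": 0, "dx": 24, "dy": -5.7, "dz": 0, "claw": 0},
  {"ax": 0, "ay": 0, "az": 0, "dx": 24, "dy": -5.7, "dz": 0, "claw": 0},
  {"ax": 0, "ay": 0, "az": 0, "dx": 24, "dy": -5.7, "dz": 0, "claw": 0},
  {"ax": 0, "ay": 0, "az": 0, "dx": 24, "dy": -5.7, "dz": 0, "claw": 0},
  {"ax": 0, "ay": 0, "az": 0, "dx": 24, "dy": -5.7, "dz": 0, "claw": 0},
  {"ax": 0, "ay": 0, "az": 0, "dx": 9.6, "dy": -2.3, "dz": 0, "claw": 0},
])

```text
time_s: 23.4
tcp_pos: [0.5406, -0.2913, 0.2725]
ee_rot: [[-0.303, -0.953, -0.002], [-0.953, 0.303, 0.0], [0.0, 0.002, -1.0]]
wrist_force: [0.3, 0.8, -0.3]
gripper_width: 0.005
gripper_force: 0.0
```

Call:
play_rows([
  {"ax": 0, "ay": 0, "az": 0, "dx": 0, "dy": 0, "dz": 0, "claw": 0},
  {"ax": 0, "ay": 0, "az": 0, "dx": 0, "dy": 0, "dz": 0, "claw": 0},
  {"ax": 0, "ay": 0, "az": 0, "dx": 0, "dy": 0, "dz": 0, "claw": 0},
])

```text
time_s: 23.7
tcp_pos: [0.5415, -0.2884, 0.2734]
ee_rot: [[-0.3, -0.954, -0.0], [-0.954, 0.3, 0.0], [-0.0, 0.0, -1.0]]
wrist_force: [-0.4, 1.1, -0.5]
gripper_width: 0.007
gripper_force: 0.0
```

```bash
python3 -c "
from h import *
s,R=st(); go([.541,-.2895,.242],R,s['tcp_pos'])"
```

```text
t 23.7 tcp [ 0.5415 -0.2884  0.2734] yaw x -107.43 tilt [-0.      0.0002] F [-0.4  1.1 -0.5] M [ 0.13 -0.08 -0.03] grip 0.007 0.0 q [-12.9  19.7   2.2  -0.  -72.5  -4.5]
tool shift mm [ 1.3  0.2 31.4]
```

Call:
play_rows([
  {"ax": 0, "ay": 0, "az": 0, "dx": 1, "dy": 0, "dz": 8, "claw": 0},
  {"ax": 0, "ay": 0, "az": 0, "dx": 0, "dy": 0, "dz": 10, "claw": 0},
  {"ax": 0, "ay": 0, "az": 0, "dx": 0, "dy": 0, "dz": 6, "claw": 0},
  {"ax": 0, "ay": 0, "az": 0, "dx": 0, "dy": 0, "dz": 4, "claw": 0},
  {"ax": 0, "ay": 0, "az": 0, "dx": 0, "dy": 0, "dz": 3, "claw": 0},
  {"ax": 0, "ay": 0, "az": 0, "dx": 0, "dy": 0, "dz": 3, "claw": 0},
  {"ax": 0, "ay": 0, "az": 0, "dx": 0, "dy": 0, "dz": 3, "claw": 0},
  {"ax": 0, "ay": 0, "az": 0, "dx": 0, "dy": 0, "dz": 2, "claw": 0},
  {"ax": 0, "ay": 0, "az": 0, "dx": 0, "dy": 0, "dz": 0, "claw": 0},
  {"ax": 0, "ay": 0, "az": 0, "dx": 0, "dy": 0, "dz": 0, "claw": 0},
  {"ax": 0, "ay": 0, "az": 0, "dx": 0, "dy": 0, "dz": 0, "claw": 0},
])

```text
time_s: 24.8
tcp_pos: [0.541, -0.2899, 0.2365]
ee_rot: [[-0.3, -0.954, 0.001], [-0.954, 0.3, -0.001], [0.0, -0.001, -1.0]]
wrist_force: [-3.7, 4.2, 7.5]
gripper_width: 0.005
gripper_force: 3.8
```

```bash
python3 -c "
from h import *
s,R=st(); go([.541,-.2895,.222],R,s['tcp_pos'])"
```

```text
t 24.8 tcp [ 0.541  -0.2899  0.2365] yaw x -107.45 tilt [ 0.0008 -0.0005] F [-3.7  4.2  7.5] M [1.21 0.86 0.02] grip 0.005 3.8 q [-13.1  20.9  -1.3   0.  -67.7  -4.4]
tool shift mm [-0.4  0.1 14.5]
```

The 7.5 N force and z both put the ram about 5.5 to 6 mm down, so they agree. Going down 14 mm more in two parts.

Call:
play_rows([
  {"ax": 0, "ay": 0, "az": 0, "dx": 0, "dy": 0, "dz": 2, "claw": 0},
  {"ax": 0, "ay": 0, "az": 0, "dx": 0, "dy": 0, "dz": 2, "claw": 0},
  {"ax": 0, "ay": 0, "az": 0, "dx": 0, "dy": 0, "dz": 2, "claw": 0},
  {"ax": 0, "ay": 0, "az": 0, "dx": 0, "dy": 0, "dz": 2, "claw": 0},
  {"ax": 0, "ay": 0, "az": 0, "dx": 0, "dy": 0, "dz": 2, "claw": 0},
  {"ax": 0, "ay": 0, "az": 0, "dx": 0, "dy": 0, "dz": 0, "claw": 0},
  {"ax": 0, "ay": 0, "az": 0, "dx": 0, "dy": 0, "dz": 0, "claw": 0},
])

```text
time_s: 25.5
tcp_pos: [0.541, -0.29, 0.2277]
ee_rot: [[-0.3, -0.954, 0.001], [-0.954, 0.3, -0.001], [0.001, -0.002, -1.0]]
wrist_force: [-4.4, 5.4, 11.4]
gripper_width: 0.002
gripper_force: 6.0
```

```bash
python3 -c "
from h import *
s,R=st(); go([.541,-.2895,.222],R,s['tcp_pos'])"
```

```text
t 25.5 tcp [ 0.541  -0.29    0.2277] yaw x -107.43 tilt [ 0.0014 -0.0011] F [-4.4  5.4 11.4] M [ 1.62  1.3  -0.01] grip 0.002 6.0 q [-13.1  21.3  -2.1   0.  -66.6  -4.4]
tool shift mm [-0.4  0.2  5.7]
```

Call:
play_rows([
  {"ax": 0, "ay": 0, "az": 0, "dx": 0, "dy": 0, "dz": 1.5, "claw": 0},
  {"ax": 0, "ay": 0, "az": 0, "dx": 0, "dy": 0, "dz": 1.5, "claw": 0},
  {"ax": 0, "ay": 0, "az": 0, "dx": 0, "dy": 0, "dz": 1.5, "claw": 0},
  {"ax": 0, "ay": 0, "az": 0, "dx": 0, "dy": 0, "dz": 1.5, "claw": 0},
  {"ax": 0, "ay": 0, "az": 0, "dx": 0, "dy": 0, "dz": 0, "claw": 0},
  {"ax": 0, "ay": 0, "az": 0, "dx": 0, "dy": 0, "dz": 0, "claw": 0},
  {"ax": 0, "ay": 0, "az": 0, "dx": 0, "dy": 0, "dz": 0, "claw": 0},
  {"ax": 0, "ay": 0, "az": 0, "dx": 0, "dy": 0, "dz": 0, "claw": 0},
  {"ax": 0, "ay": 0, "az": 0, "dx": 0, "dy": 0, "dz": 0, "claw": 0},
])

```text
time_s: 26.4
tcp_pos: [0.541, -0.29, 0.2225]
ee_rot: [[-0.299, -0.954, 0.002], [-0.954, 0.299, -0.001], [0.001, -0.002, -1.0]]
wrist_force: [-5.2, 4.9, 13.8]
gripper_width: -0.001
gripper_force: 7.2
```

```bash
python3 -c "
from h import *
s,R=st(); go([.541,-.2895,.222],R,s['tcp_pos'])"
```

```text
t 26.4 tcp [ 0.541  -0.29    0.2225] yaw x -107.42 tilt [ 0.0019 -0.0014] F [-5.2  4.9 13.8] M [ 1.87  1.52 -0.03] grip -0.001 7.2 q [-13.1  21.4  -2.6   0.1 -65.9  -4.4]
tool shift mm [-0.4  0.2  0.5]
```

z gives 19.5 mm and the force about 18.6 mm, both well inside the band. Handing in.

```bash
python3 -c "
from station import *
print(finish_job())"
```

```text
the job is handed in; nothing more can be done
None
```

I handed the job in with the clamp turned home, the key standing back in its holder and the ram held about 19 mm down at roughly 14 N; the hand-in returned no verdict.

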